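# Thread the square drive shaft through the gearbox hub by feel

### The arm

A 6-joint arm with a two-finger parallel gripper is mounted at the origin on a cart in front of the work surface, level with it; the furniture and walls round the work are solid. World frame = base frame: x ahead of the robot, y to its left, z up, the work surface at z = 0. Lengths are in mm, angles in rad, forces in N, time in s.
With the tool pointing down it reaches from about 350 to 975 mm from the base axis. Payload 7.1 kg.
Tool frame: the origin (TCP) lies midway between the tips of the shut fingers; the grasp point (between the pads) lies 19 mm behind it; z points along the fingers, y is the line along which they close (so a half turn about z gives the same grasp; the last joint's range is limited). The gripper opens to 88 mm and grips with 3 to 60 N. Pads are 20 mm wide; open, the fingers measure 115 mm over their backs; the gripper's body (75 mm by 178 mm) begins 61 mm behind the grasp point.
Start: joints at [1.165, 0.423, 1.63, -0, 1.089, -0.019], TCP at [235.734, 578.821, 222.675] pointing down, gripper open.
Joint ranges: [-3, 3], [-0.9, 2.11], [0.09, 2.58], [-1.31, 4.45], [0.11, 2.69], [-2.54, 2.54]. Speed limits (rad/s): [2.39, 2.39, 3.01, 3.14, 3.14, 3.14].

### API

Orientations are given as a rotation vector (axis times angle).
In Python, from workcell import ctrl gives the robot as it stands.
- The arm moves only by the shell command python3 -m inch 'ROWS' [OPENING]. ROWS is JSON, a list of rows, each an object with "xyz": the shift along the tool's x, y, z in mm, a list of three; "rot": the turn, a rotation vector about the tool's x, y, z in rad, a list of three. In form: [{"xyz": [dx, dy, dz], "rot": [ax, ay, az]}, ...]. A call has 1 to 12 rows; each row is the pose to reach, as a shift and turn from the pose commanded when the call began, along the tool's axes at that moment; what a row does not reach only later rows make up. A row lasts 1/12 s, in which the tool goes at most 41.7 mm and 7.16 degrees, less where a joint would pass 70% of its speed; a pose out of reach is approached as far as the arm can. A call with a gripper value outside its range is refused whole. OPENING is the closure in counts, from 0 (fully open) to 255 (shut), set as the call begins (- or left out, the last holds). The fingers move at their own pace and stop on an object; the grip force is fixed at half the most. Time passes only in rows, so rows that repeat a pose let the fingers close. It gives the time, the measured TCP pose, the force, the opening and the grip force at its end, in the units of the state.
- ctrl.get_obs(): the state, without advancing time (a new reading comes with each control period).
- ctrl.get_image(name): name is "side" or "top" or "wrist"; returns the picture (480x640x3 uint8, red, green, blue); there is no depth.
- ctrl.camera_model(name): a dict with "fx", "fy", "cx", "cy" (pixels), "position" and "attitude" of the camera in the world. Camera axes: x right, y up, looking along -z (the intrinsics and any distortion apply to the point x, -y, -z); pixel columns grow to the right and rows downward; lengths in mm; the calibration is good to about 2 mm. A picture is of the moment at which its call begins: read the wrist's pose just before it. camera_model takes no time and is no camera call; for the wrist camera it gives the pose at the moment of the call.
- ctrl.close_job(): hands the job in; it is judged then, once.
The state is a dict: "t": time; "qpos": joint angles; "qvel": joint speeds; "joint_torque": joint torques, N m; "ee_pos": TCP position; "orientation": TCP orientation; "ft_force": force on the tool from outside, world axes, zero at the start; "moment": the same for the moment, N m; "width": finger opening in mm; "grasp_force": force on a finger pad.
Only numpy, scipy, OpenCV 4.12 (cv2) and the standard library are available. Lean on these libraries where they do the work, as an engineer would, in place of code of your own. Each camera call takes 0.05 s, during which the arm holds its last target. There are 200 camera calls.

### The job

Take the square drive shaft out of its wooden stand and fit it upright, the same end down, in the small blue gearbox: lower it into the brass bush, turn it under light pressure until you feel it match the square hole of the hub hidden inside, then slide it gently through until its collar rests flush on the bush, and let go. Never push hard: the hub face scores easily. Leave the other things on the bench where they are.

Things in the scene. Friction and masses are not known exactly. Their poses are not given: they have to be found in the camera images.
- shaft: loose upright steel shaft, 16 x 16 mm square bar, 105 mm long, 0.19 to 0.31 kg. Origin: centre of its lower end (tip); z up; x, y square to the flats of both ends. From the tip: square end to 50 mm (foot edges chamfered 1 mm), round collar 36 mm across from 50 to 58 mm, square grip end to 105 mm (grip on two flats). At the start it hangs by its collar in the stand, at any yaw
- shaft_tip (a point): centre of the lower end of the shaft
- collar_seat (a point): centre of the underside of the shaft's collar, 50 mm above the tip
- stand: beech block 48 x 48 x 70 mm, fixed on the mat, with an upright round hole, diameter 26 mm, 55 mm deep, in which the shaft hangs. Origin: centre of its underside
- gearbox: small blue gearbox, fixed on the mat: foot 64 x 92 x 8 mm, housing 60 x 60 mm, grey cover 64 x 64 mm with its top at 60 mm, on it the brass bush, 40 mm across, top at 74 mm; an input stub reaches 46 mm to +y at 32 mm height. Origin: centre of its underside, on the bush's axis. More than 40 N between the shaft and the gearbox or its hub is pushing hard
- bush_mouth (a point): centre of the bush's top face, 74 mm above the gearbox's underside (77 mm above the bench). Bush and cover have a round bore of 25 mm on this axis, upright and open to the hub below. Seated, the shaft's collar rests on the bush's top face, its tip 50 mm below it
- pot_grey: small grey tin, 63 mm across, 60 mm high; a bystander. Origin: centre of its underside
- spark_plug_a: used spark plug lying on the bench, 67 mm long, 20 mm thick; a bystander
- spark_plug_b: second spark plug lying on the bench, 67 mm long, 20 mm thick; a bystander
- hub_face (a point): centre of the hub's upper face, inside the gearbox, 22 mm below the bush's top. Hub: 24 mm thick, square through hole 18.2 mm wide. Its yaw differs every time and is NOT measured (this point does not turn with it): find it by feel or look down the bore. The square repeats each quarter turn; the shaft enters within 0.14 rad. The hub turns only above 0.1 N m: it stays put under light rubbing
- mat: black rubber mat 180 x 140 x 3 mm flat on the bench, fixed; the gearbox and the stand are on it. Origin: centre of its underside

How it is judged (in metres and radians):
On the way, in this order (a step that is already met when the one before it is completed fails the run):
1. the shaft is lifted clear of the stand (z of shaft_tip in the frame of stand above 0.072 m and angle between shaft's own z axis and vertical below 0.3 rad), for 0.1 s.
2. the shaft's tip is in the hub's square hole (z of shaft_tip in the frame of bush_mouth below -0.025 m and horizontal distance between shaft_tip and bush_mouth below 0.004 m), for 0.05 s.
At the end, for the whole second after the job is handed in: The shaft stands upright (within 0.05 rad) through the hub with its collar on the bush: underside of the collar within 2 mm of the bush's top, within 4 mm of its axis, at rest and released (z of collar_seat in the frame of bush_mouth below 0.002 m and horizontal distance between collar_seat and bush_mouth below 0.004 m and angle between shaft's own z axis and vertical below 0.05 rad and linear speed of shaft below 0.01 m/s); the robot touches nothing.
It fails at once if the shaft is pushed against the gearbox or its hub with more than 40 N (contact force between shaft and gearbox above 40 N).
It fails at once if a bystander is moved by more than 20 mm (distance of any of pot_grey, spark_plug_a, spark_plug_b from where it was at the start of the episode above 0.02 m).
It also fails if it takes over 64 s, if anything falls off the work surface, if the arm or the gripper's body presses on something with over 40 N, if the wrist force passes 120 N, or if a joint passes its speed limit or range.

## Working session

There is one attempt and no reset: what is moved stays moved. The work goes in short steps, Python scripts to look and compute and a shell command to move; the robot and the scene stay as the last step left them, time stands still between calls to the robot, and variables do not carry over. Pictures are saved under pics/ and viewed, at most 10 in all, crops included, and the job is handed in when it is done.

```bash
mkdir -p pics; ls; python3 - <<'E'
from workcell import ctrl
import cv2,numpy as np
a=[]
for n in("top","side","wrist"):
    m=ctrl.camera_model(n);print(n,m)
    im=ctrl.get_image(n)[:,:,::-1];cv2.imwrite(f"pics/{n}0.png",im)
o=ctrl.get_obs();print(o)
E
```

```text
pics
top {'fx': 588.3098429161324, 'fy': 588.3098429161324, 'cx': 317.95497376459576, 'cy': 244.83820615557133, 'position': array([ 272.2595482 , -159.29396952,  914.07418233]), 'attitude': array([ 0.11415707, -0.13010506, -1.58533678])}
side {'fx': 461.168077002709, 'fy': 461.168077002709, 'cx': 315.85076894516266, 'cy': 237.00063516844634, 'position': array([  63.38783911, -394.09768933,  817.14718372]), 'attitude': array([ 0.49323533, -0.25440404, -0.89097417])}
wrist {'fx': 431.6516818871979, 'fy': 431.6516818871979, 'cx': 313.71108022702884, 'cy': 240.2357698273702, 'position': array([168.91386059, 606.16480404, 383.6346518 ]), 'attitude': array([-0.23605486, -0.15666364,  1.17802954])}
{'t': 0.15, 'qpos': array([ 1.16500171e+00,  4.23670024e-01,  1.63049092e+00, -5.75608785e-06,
        1.08857860e+00, -1.90197657e-02]), 'qvel': array([-0.00141969, -0.00349485, -0.00408723, -0.00095487,  0.00220592,
       -0.00055212]), 'joint_torque': array([ 1.23028309e-03, -5.44979596e+01, -2.73921740e+01,  6.44336874e-02,
        2.03383109e-02, -6.19940374e-05]), 'ee_pos': array([235.57645482, 578.45237396, 222.08655781]), 'orientation': array([-6.03714973e-01, -3.08279771e+00,  1.76260257e-03]), 'ft_force': array([ 0.06730285, -0.83825837, -0.30173979]), 'moment': array([-0.0046407 ,  0.02454593, -0.00207416]), 'grasp_force': 0.0, 'width': 87.9739713927535}
```

View pics/top0.png

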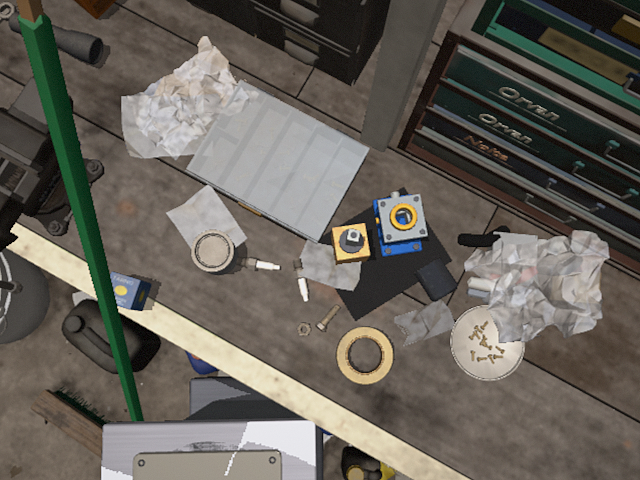

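View pics/side0.png

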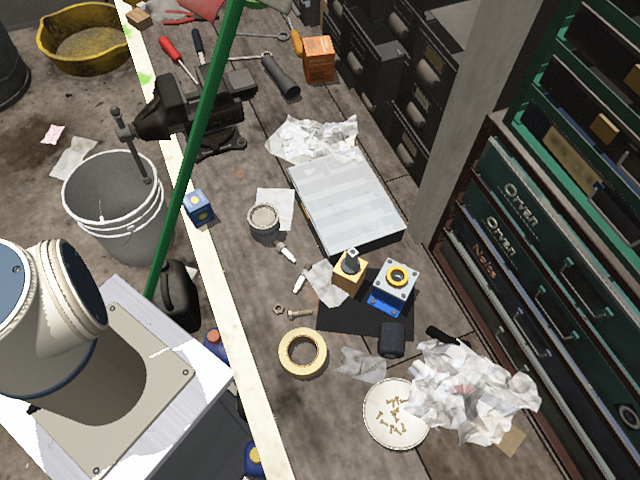

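The top view shows the shaft grip end near (354,236), the stand at (351,243), the gearbox bush at (403,216), the tin at (213,252) and plugs at (262,266) and (304,289). The side view shows the grip top at (349,254) and the bush at (398,276). A green pole crosses both views and may lie in the arm's way.

```bash
cat > h.py <<'E'
from workcell import ctrl
import cv2,numpy as np
from scipy.spatial.transform import Rotation as R
def ray(m,u,v):
    d=R.from_rotvec(m["attitude"]).apply([(u-m["cx"])/m["fx"],-(v-m["cy"])/m["fy"],-1]);return np.array(m["position"]),d
def plane(m,u,v,z):
    p,d=ray(m,u,v);return p+d*(z-p[2])/d[2]
def tri(rs):
    A=0;b=0
    for p,d in rs:
        d=d/np.linalg.norm(d);M=np.eye(3)-np.outer(d,d);A=A+M;b=b+M@p
    return np.linalg.solve(A,b)
def proj(m,P):
    c=R.from_rotvec(m["attitude"]).inv().apply(np.array(P)-m["position"]);return m["cx"]-m["fx"]*c[0]/c[2],m["cy"]+m["fy"]*c[1]/c[2]
E
python3 - <<'E'
from h import *
np.set_printoptions(precision=1,suppress=True)
T=ctrl.camera_model("top");S=ctrl.camera_model("side")
print("bush",plane(T,403,216,77),plane(S,398,276,77),tri([ray(T,403,216),ray(S,398,276)]))
print("grip",plane(T,354,236,120),plane(S,350,254,120),tri([ray(T,354,236),ray(S,350,254)]))
for n,u,v,z in(("pot",213,252,60),("pa",262,266,10),("pb",304,289,10)):print(n,plane(T,u,v,z))
# green pole: intersect planes from both views
n=[]
for m,a,b in((T,(37,20),(128,380)),(S,(228,40),(163,260))):
    p,d1=ray(m,*a);_,d2=ray(m,*b);k=np.cross(d1,d2);n.append((k/np.linalg.norm(k),p))
d=np.cross(n[0][0],n[1][0]);
for y in(0,100,200,300,400,):pass
d/=np.linalg.norm(d)
p=np.linalg.solve([n[0][0],n[1][0],d],[n[0][0]@n[0][1],n[1][0]@n[1][1],0]);print("pole",p,d)
for t in range(-400,1000,200):print(p+t*d)
t=cv2.imread("pics/top0.png")[185:285,310:450];s=cv2.imread("pics/side0.png")[225:325,310:450]
cv2.imwrite("pics/c1.png",np.vstack([cv2.resize(i,(420,300),interpolation=2) for i in(t,s)]))
E
```

```text
bush [ 443.4 -293.4   77. ] [ 442.5 -296.9   77. ] [ 445.6 -295.3   69.4]
grip [ 407.8 -218.1  120. ] [ 405.3 -214.6  120. ] [ 405.8 -216.5  122.4]
pot [397.8 -15.3  60. ]
pa [382.  -82.7  10. ]
pb [ 345.3 -147.1   10. ]
pole [247.6 158.7 -83.8] [ 0.4 -0.2  0.9]
[  82.3  227.8 -441.4]
[ 165.   193.3 -262.6]
[247.6 158.7 -83.8]
[330.2 124.2  95.1]
[412.9  89.7 273.9]
[495.5  55.2 452.7]
[578.1  20.7 631.5]
```

View pics/c1.png

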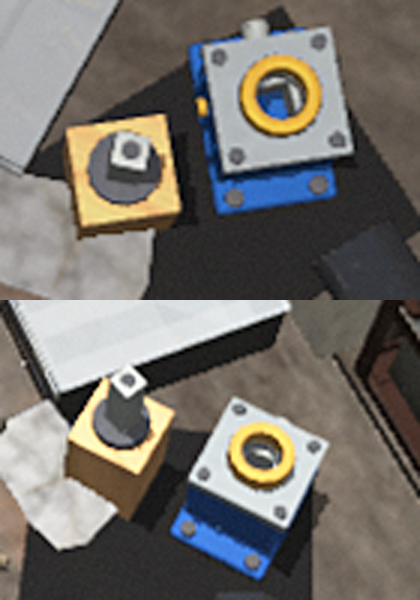

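```bash
python3 - <<'E'
from h import *
np.set_printoptions(precision=3,suppress=True)
T=ctrl.camera_model("top");S=ctrl.camera_model("side");W=ctrl.camera_model("wrist")
n=[];
for m,f,x0,x1,y0,y1 in((T,"top",20,145,30,410),(S,"side",150,245,20,290)):
    h=cv2.cvtColor(cv2.imread(f"pics/{f}0.png"),cv2.COLOR_BGR2HSV)
    k=cv2.inRange(h,(60,120,30),(85,255,200));k[:, :x0]=0;k[:,x1:]=0;k[:y0]=0;k[y1:]=0
    for v in np.linspace(y0+5,y1-5,4).astype(int):
        c=np.where(k[v])[0];print(f,v,c.min() if len(c) else None,c.max() if len(c) else None)
    rs=[(np.where(k[v])[0].min()+np.where(k[v])[0].max())/2 for v in range(y0,y1) if k[v].any()]
    vs=[v for v in range(y0,y1) if k[v].any()]
    a,b=np.polyfit(vs,rs,1);p,d1=ray(m,a*y0+b,y0);_,d2=ray(m,a*y1+b,y1);q=np.cross(d1,d2);n.append((q/np.linalg.norm(q),p))
d=np.cross(n[0][0],n[1][0]);print("cond",np.linalg.norm(d));d/=np.linalg.norm(d)
p=np.linalg.solve([n[0][0],n[1][0],d],[n[0][0]@n[0][1],n[1][0]@n[1][1],0])
for z in range(-100,1000,100):
    P=p+d*(z-p[2])/d[2];print(P,np.hypot(*P[:2]),proj(T,P),proj(S,P))
for n_,u,v in(("drawer",405,152),("drawer2",560,235),("pillar",362,150),("pillar2",395,150),("tray",235,210),("trayR",368,150)):print(n_,plane(T,u,v,0))
print("bush",tri([ray(T,403.3,216.7),ray(S,397,276.3)]),plane(T,403.3,216.7,77),plane(S,397,276.3,77))
print("grip",plane(T,353,235,128),plane(S,353,251.7,128))
o=ctrl.get_obs();Rt=R.from_rotvec(o["orientation"]);print("tool axes cols",Rt.as_matrix())
print("cam in tool",Rt.inv().apply(W["position"]-o["ee_pos"]), "cam axes in tool",(Rt.inv()*R.from_rotvec(W["attitude"])).as_matrix())
E
```

```text
top 35 23 53
top 158 57 82
top 281 93 110
top 405 128 139
side 25 222 237
side 111 197 210
side 198 172 182
side 285 150 155
cond 0.27371423112606896
[ 211.75   155.628 -100.   ] 262.7893396170404 (np.float64(126.06840787476415), np.float64(376.88384653418404)) (np.float64(154.85002928378273), np.float64(272.3295186975175))
[261.64  137.451   0.   ] 295.5472756422968 (np.float64(118.51275886550559), np.float64(347.62793082575416)) (np.float64(165.08670236342124), np.float64(238.22264532261104))
[311.53  119.273 100.   ] 333.58195950513357 (np.float64(109.25559390861574), np.float64(311.7836456629658)) (np.float64(176.9859033012921), np.float64(198.576508682985))
[361.419 101.096 200.   ] 375.2924615809151 (np.float64(97.64921645584204), np.float64(266.84307205737764)) (np.float64(190.98844208798118), np.float64(151.92240401349338))
[411.309  82.919 300.   ] 419.58397988497836 (np.float64(82.66942126175115), np.float64(208.84042728247516)) (np.float64(207.70607494150858), np.float64(96.2220624642865))
[461.199  64.742 400.   ] 465.72070715961354 (np.float64(62.59539268166287), np.floa
[... 844 characters left out ...]
1.2783514495875), np.float64(-2904.0924582448674)) (np.float64(470.74827385630914), np.float64(-780.190313006524))
drawer [ 564.401 -313.291    0.   ]
drawer2 [ 424.247 -553.223    0.   ]
pillar [ 568.856 -243.92     0.   ]
pillar2 [ 568.009 -297.257    0.   ]
tray [473.316 -39.46    0.   ]
trayR [ 568.702 -253.614    0.   ]
bush [ 443.681 -294.897   71.129] [ 442.324 -293.785   77.   ] [ 440.868 -295.828   77.   ]
grip [ 407.813 -216.224  128.   ] [ 408.206 -218.091  128.   ]
tool axes cols [[-0.926  0.377 -0.   ]
 [ 0.377  0.926 -0.001]
 [ 0.    -0.001 -1.   ]]
cam in tool [  72.193    0.378 -161.645] cam axes in tool [[ 0.001  0.965  0.264]
 [ 1.    -0.001  0.   ]
 [ 0.     0.264 -0.965]]
```

```bash
python3 -m inch '[{"xyz":[0,-27,-30],"rot":[0,0,0]},{"xyz":[0,-55,-60],"rot":[0,0,0]},{"xyz":[0,-82,-90],"rot":[0,0,0]},{"xyz":[0,-110,-120],"rot":[0,0,0]},{"xyz":[0,-137,-150],"rot":[0,0,0]},{"xyz":[0,-165,-180],"rot":[0,0,0]},{"xyz":[0,-192,-210],"rot":[0,0,0]},{"xyz":[0,-220,-240],"rot":[0,0,0]},{"xyz":[0,-247,-270],"rot":[0,0,0]},{"xyz":[0,-265,-290],"rot":[0,0,0]},{"xyz":[0,-265,-290],"rot":[0,0,0]}]' 0; python3 -c "
from workcell import ctrl;print(ctrl.get_obs()['qpos'])"
```

```text
t: 1.07
ee_pos: [135.2, 332.1, 517.5]
orientation: [0.603, 3.081, 0.013]
ft_force: [0.4, 0.9, 1.1]
width: 87.6
grasp_force: 0.0
[ 1.15095541e+00 -2.40655912e-01  1.71851197e+00  1.89368872e-05
  1.65523532e+00 -3.30746018e-02]
```

```bash
python3 -m inch '[{"xyz":[-37.5,-2,0],"rot":[0,0,0]},{"xyz":[-74.6,-7.8,0],"rot":[0,0,0]},{"xyz":[-110.9,-17.6,0],"rot":[0,0,0]},{"xyz":[-146,-31,0],"rot":[0,0,0]},{"xyz":[-179.5,-48.1,0],"rot":[0,0,0]},{"xyz":[-211,-68.6,0],"rot":[0,0,0]},{"xyz":[-240.2,-92.2,0],"rot":[0,0,0]},{"xyz":[-266.8,-118.8,0],"rot":[0,0,0]},{"xyz":[-290.4,-148,0],"rot":[0,0,0]},{"xyz":[-310.9,-179.5,0],"rot":[0,0,0]},{"xyz":[-328,-213,0],"rot":[0,0,0]},{"xyz":[-341.4,-248.1,0],"rot":[0,0,0]}]'; python3 -c "
from workcell import ctrl;print(ctrl.get_obs()['qpos'])"
```

```text
t: 2.07
ee_pos: [358.9, -27.1, 511.2]
orientation: [-0.603, -3.081, 0.0]
ft_force: [1.4, 1.0, -0.2]
width: 88.0
grasp_force: 0.0
[-1.08300398e-01 -2.31534523e-01  1.72465590e+00 -2.15129738e-05
  1.65024213e+00 -1.29234672e+00]
```

```bash
python3 -m inch '[{"xyz":[-9,-20,9],"rot":[0,0,0.12]},{"xyz":[-19,-40,18],"rot":[0,0,0.24]},{"xyz":[-28,-60,28],"rot":[0,0,0.36]},{"xyz":[-37,-81,37],"rot":[0,0,0.48]},{"xyz":[-47,-101,46],"rot":[0,0,0.6]},{"xyz":[-56,-121,55],"rot":[0,0,0.72]},{"xyz":[-65,-141,65],"rot":[0,0,0.84]},{"xyz":[-74,-162,74],"rot":[0,0,0.96]},{"xyz":[-84,-182,83],"rot":[0,0,1.08]},{"xyz":[-93,-202,92],"rot":[0,0,1.2]},{"xyz":[-102,-222,102],"rot":[0,0,1.32]},{"xyz":[-112,-243,111],"rot":[0,0,1.44]}]'; python3 - <<'E'
from h import *
o=ctrl.get_obs();print(o['qpos'],o['ee_pos'],R.from_rotvec(o['orientation']).as_matrix()[:,:2].T)
E
```

```text
t: 3.07
ee_pos: [370.2, -293.4, 399.5]
orientation: [-2.491, -1.911, 0.001]
ft_force: [0.7, -0.5, 0.1]
width: 88.0
grasp_force: 0.0
[-6.95503895e-01  1.92567909e-02  1.73849432e+00  6.16786563e-05
  1.38596267e+00 -4.33448339e-01] [ 370.18418405 -293.4426907   399.47554217] [[ 2.59078238e-01  9.65855875e-01  9.45878362e-04]
 [ 9.65855030e-01 -2.59076151e-01 -1.89951695e-03]]
```

```bash
python3 -m inch '[{"xyz":[0,0,12],"rot":[0,0,0.12]},{"xyz":[0,0,24],"rot":[0,0,0.24]},{"xyz":[0,0,36],"rot":[0,0,0.36]},{"xyz":[0,0,48],"rot":[0,0,0.48]},{"xyz":[0,0,60],"rot":[0,0,0.6]},{"xyz":[0,0,72],"rot":[0,0,0.72]},{"xyz":[0,0,84],"rot":[0,0,0.84]},{"xyz":[0,0,96],"rot":[0,0,0.96]},{"xyz":[0,0,108],"rot":[0,0,1.08]},{"xyz":[0,0,120],"rot":[0,0,1.2]},{"xyz":[0,0,130],"rot":[0,0,1.31]},{"xyz":[0,0,130],"rot":[0,0,1.31]}]'; python3 - <<'E'
from h import *
o=ctrl.get_obs();print(o['qpos'],o['ee_pos'],R.from_rotvec(o['orientation']).as_matrix()[:,:2].T)
m=ctrl.camera_model("wrist");im=ctrl.get_image("wrist")[:,:,::-1];cv2.imwrite("pics/w1.png",im);import pickle;pickle.dump(m,open("w1.pkl","wb"))
print(m["position"],proj(m,[442.5,-294.5,77]),proj(m,[407.5,-217,128]))
E
```

```text
t: 4.07
ee_pos: [369.2, -291.4, 268.4]
orientation: [-3.138, -0.002, 0.007]
ft_force: [0.6, 0.9, -0.3]
width: 87.6
grasp_force: 0.0
[-6.93483977e-01  1.37447184e-01  1.91207308e+00 -1.11555987e-05
  1.09754901e+00  8.76358695e-01] [ 369.15840963 -291.37807146  268.39462555] [[ 9.99990652e-01  9.66127475e-04 -4.21462575e-03]
 [ 9.51390820e-04 -9.99993432e-01 -3.49715596e-03]]
[ 442.192755   -291.55863442  429.73565521] (np.float64(318.92545670952), np.float64(119.24583166597372)) (np.float64(207.80683582554272), np.float64(171.21670835572448))
```

View pics/w1.png

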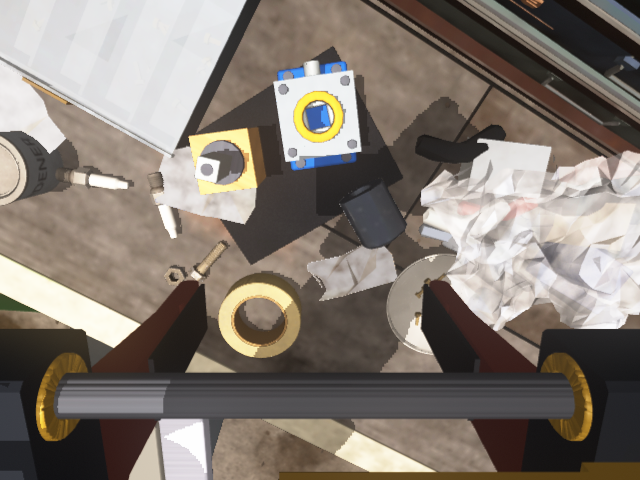

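The wrist view shows the bush at about (319,117), with the hub's blue-bottomed hole visible inside it, and the shaft's top face at about (208,169). I'll enlarge both.

```bash
python3 - <<'E'
import cv2,numpy as np
i=cv2.imread("pics/w1.png")
a=cv2.resize(i[87:147,289:349],(400,400),interpolation=cv2.INTER_CUBIC);b=cv2.resize(i[140:200,180:240],(400,400),interpolation=cv2.INTER_CUBIC)
cv2.imwrite("pics/c2.png",np.hstack([a,b]))
h=cv2.cvtColor(i,cv2.COLOR_BGR2HSV)
k=cv2.inRange(h,(15,150,120),(35,255,255));k[:80]=0;k[160:]=0;k[:,:285]=0;k[:,360:]=0
c=max(cv2.findContours(k,0,2)[0],key=cv2.contourArea);print("bush",cv2.fitEllipse(c))
E
```

```text
bush ((318.0678405761719, 116.19025421142578), (47.99764633178711, 50.10211944580078), 3.9413504600524902)
```

View pics/c2.png

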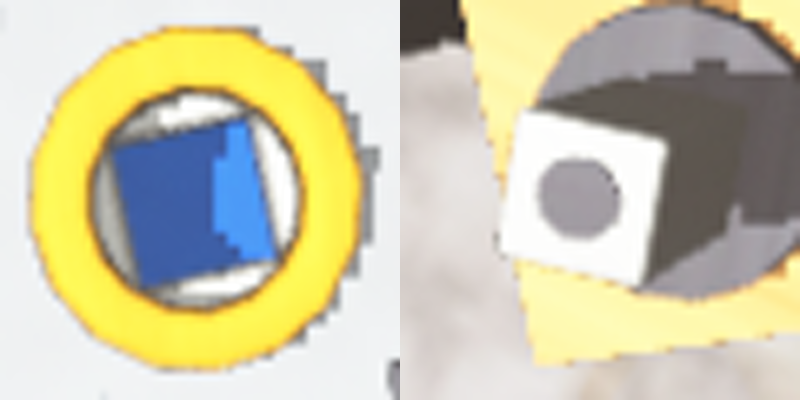

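The bore crop shows the hub square with corners (112,147), (250,120), (275,262), (142,290). The shaft top's corners are (525,107), (667,142), (640,287), (500,255). I'll cast these onto their planes.

```bash
python3 - <<'E'
from h import *
import pickle
np.set_printoptions(precision=2,suppress=True)
m=pickle.load(open("w1.pkl","rb"))
s=60/400
def sq(c,ox,oy,z):
    P=np.array([plane(m,ox+(u+.5)*s-.5,oy+(v+.5)*s-.5,z)[:2] for u,v in c])
    e=np.roll(P,-1,0)-P;a=np.degrees(np.arctan2(e[:,1],e[:,0]))
    print(P.mean(0),np.linalg.norm(e,axis=1),np.mod(a+45,90)-45)
sq([(112,147),(250,120),(275,262),(142,290)],289,87,55)
sq([(125,107),(267,142),(240,287),(100,255)],180,140,128)
print("bush",plane(m,318.07,116.2,77))
E
```

```text
[ 444.03 -293.73] [17.47 17.37 17.1  17.66] [10.71 11.   11.65 12.2 ]
[ 408.81 -216.54] [14.9  15.5  14.85 15.71] [-13.73 -13.77 -12.91 -13.58]
bush [ 444.8  -293.82   77.  ]
```

```bash
python3 -m inch '[{"xyz":[8,-15,20],"rot":[0,0,0.06]},{"xyz":[16,-30,40],"rot":[0,0,0.12]},{"xyz":[24,-45,60],"rot":[0,0,0.18]},{"xyz":[32,-60,80],"rot":[0,0,0.236]},{"xyz":[39.6,-74.9,100],"rot":[0,0,0.236]},{"xyz":[39.6,-74.9,110],"rot":[0,0,0.236]},{"xyz":[39.6,-74.9,110],"rot":[0,0,0.236]},{"xyz":[39.6,-74.9,110],"rot":[0,0,0.236]}]'; python3 - <<'E'
from h import *
import pickle
o=ctrl.get_obs();print(o['ee_pos'],o['orientation'],R.from_rotvec(o['orientation']).as_matrix().T)
m=ctrl.camera_model("wrist");im=ctrl.get_image("wrist")[:,:,::-1];cv2.imwrite("pics/w2.png",im);pickle.dump(m,open("w2.pkl","wb"))
print(m["position"],proj(m,[408.8,-216.5,128]),proj(m,o['ee_pos']))
cv2.imwrite("pics/c3.png",cv2.resize(im[160:400,160:480],(800,600)))
E
```

```text
t: 4.78
ee_pos: [409.7, -217.7, 161.8]
orientation: [-3.121, 0.359, 0.001]
ft_force: [-0.8, 0.2, 1.0]
width: 87.5
grasp_force: 0.0
[ 409.72636709 -217.74926224  161.75554053] [-3.12102436e+00  3.58696360e-01  8.53488880e-04] [[ 9.73926872e-01 -2.26861531e-01 -5.42479975e-04]
 [-2.26861543e-01 -9.73927019e-01  3.87080025e-05]
 [-5.37117261e-04  8.53690806e-05 -9.99999852e-01]]
[ 480.26507488 -233.79217103  323.34418659] (np.float64(312.07061115894027), np.float64(279.7281176057922)) (np.float64(314.280073640129), np.float64(306.43442878456426))
```

View pics/c3.png

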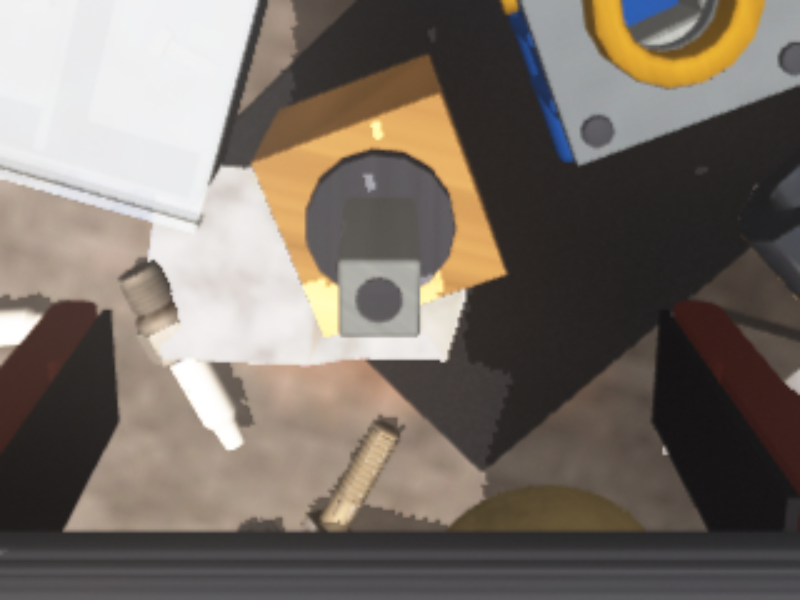

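```bash
python3 -m inch '[{"xyz":[-1,-1,12],"rot":[0,0,0]},{"xyz":[-1,-1,24],"rot":[0,0,0]},{"xyz":[-1,-1,36],"rot":[0,0,0]},{"xyz":[-1,-1,48],"rot":[0,0,0]},{"xyz":[-1,-1,60],"rot":[0,0,0]},{"xyz":[-1,-1,68],"rot":[0,0,0]},{"xyz":[-1,-1,74],"rot":[0,0,0]},{"xyz":[-1,-1,74],"rot":[0,0,0]},{"xyz":[-1,-1,74],"rot":[0,0,0]}]' && python3 -m inch '[{"xyz":[0,0,0],"rot":[0,0,0]},{"xyz":[0,0,0],"rot":[0,0,0]},{"xyz":[0,0,0],"rot":[0,0,0]},{"xyz":[0,0,0],"rot":[0,0,0]},{"xyz":[0,0,0],"rot":[0,0,0]},{"xyz":[0,0,0],"rot":[0,0,0]},{"xyz":[0,0,0],"rot":[0,0,0]},{"xyz":[0,0,0],"rot":[0,0,0]},{"xyz":[0,0,0],"rot":[0,0,0]},{"xyz":[0,0,0],"rot":[0,0,0]},{"xyz":[0,0,0],"rot":[0,0,0]},{"xyz":[0,0,0],"rot":[0,0,0]}]' 255
```

```text
t: 5.58
ee_pos: [409.1, -216.6, 88.0]
orientation: [3.12, -0.363, 0.001]
ft_force: [-0.0, 0.1, 0.4]
width: 87.7
grasp_force: 0.0
t: 6.58
ee_pos: [408.9, -216.1, 87.6]
orientation: [-3.121, 0.362, 0.0]
ft_force: [-0.2, 0.0, -0.9]
width: 16.2
grasp_force: 30.0
```

```bash
python3 -m inch '[{"xyz":[0,0,-4],"rot":[0,0,0]},{"xyz":[0,0,-14],"rot":[0,0,0]},{"xyz":[0,0,-26],"rot":[0,0,0]},{"xyz":[0,0,-38],"rot":[0,0,0]},{"xyz":[0,0,-50],"rot":[0,0,0]},{"xyz":[0,0,-62],"rot":[0,0,0]},{"xyz":[0,0,-74],"rot":[0,0,0]},{"xyz":[0,0,-84],"rot":[0,0,0]},{"xyz":[0,0,-84],"rot":[0,0,0]},{"xyz":[0,0,-84],"rot":[0,0,0]}]'; python3 - <<'E'
from h import *
o=ctrl.get_obs();print(o['ee_pos'],o['ft_force'],o['width'],o['grasp_force'])
A=R.from_rotvec(o['orientation']).as_matrix();print(A.T@(np.array([444.4,-293.8,0])-o['ee_pos']))
E
```

```text
t: 7.42
ee_pos: [409.2, -216.3, 172.3]
orientation: [3.12, -0.362, 0.002]
ft_force: [0.4, 0.3, -1.2]
width: 15.3
grasp_force: 30.0
[ 409.18294753 -216.31082325  172.34968165] [ 0.41281993  0.31887009 -1.20459889] 15.31550628664272 29.99970316886902
[ 51.77503699  67.28123267 172.45813213]
```

```bash
python3 -m inch '[{"xyz":[3,4,0],"rot":[0,0,-0.03]},{"xyz":[8,10,0],"rot":[0,0,-0.08]},{"xyz":[14,18,0],"rot":[0,0,-0.14]},{"xyz":[20,26,0],"rot":[0,0,-0.2]},{"xyz":[26,34,0],"rot":[0,0,-0.26]},{"xyz":[32,42,0],"rot":[0,0,-0.32]},{"xyz":[38,50,0],"rot":[0,0,-0.38]},{"xyz":[44,58,0],"rot":[0,0,-0.435]},{"xyz":[49,64,0],"rot":[0,0,-0.435]},{"xyz":[51.8,67.3,0],"rot":[0,0,-0.435]},{"xyz":[51.8,67.3,0],"rot":[0,0,-0.435]},{"xyz":[51.8,67.3,0],"rot":[0,0,-0.435]}]'; python3 - <<'E'
from h import *
np.set_printoptions(precision=3,suppress=True)
o=ctrl.get_obs();print(o['ee_pos'],o['ft_force'],o['width'],o['qpos'],R.from_rotvec(o['orientation']).as_matrix())
m=ctrl.camera_model("wrist");im=ctrl.get_image("wrist")[:,:,::-1];cv2.imwrite("pics/w3.png",im)
print("bush",proj(m,[444.4,-293.8,77]),"tip",proj(m,o['ee_pos']-[0,0,65]))
T=ctrl.camera_model("top");S=ctrl.camera_model("side");t=ctrl.get_image("top")[:,:,::-1];s=ctrl.get_image("side")[:,:,::-1]
cv2.imwrite("pics/t3.png",t);cv2.imwrite("pics/s3.png",s)
cv2.imwrite("pics/c4.png",np.hstack([cv2.resize(im[160:360,220:420],(400,400)),cv2.resize(s[216:336,340:460],(400,400))]))
E
```

```text
t: 8.42
ee_pos: [443.6, -293.3, 171.2]
orientation: [-3.125, -0.317, 0.001]
ft_force: [0.7, -0.5, -1.5]
width: 15.4
grasp_force: 30.0
[ 443.551 -293.255  171.215] [ 0.709 -0.464 -1.45 ] 15.413437439305104 [-0.607  0.357  1.875  0.     0.91   0.762] [[ 0.98   0.201 -0.001]
 [ 0.201 -0.98   0.001]
 [-0.001 -0.001 -1.   ]]
bush (np.float64(315.31935578606823), np.float64(242.28585242115273)) tip (np.float64(314.1872424846342), np.float64(257.883939313648))
```

View pics/c4.png

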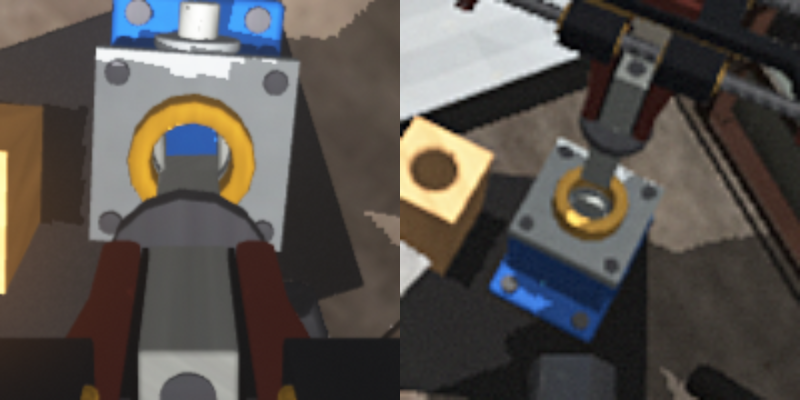

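```bash
python3 -m inch '[{"xyz":[0.5,0,5],"rot":[0,0,0]},{"xyz":[0.5,0,10],"rot":[0,0,0]},{"xyz":[0.5,0,15],"rot":[0,0,0]},{"xyz":[0.5,0,19],"rot":[0,0,0]},{"xyz":[0.5,0,22],"rot":[0,0,0]},{"xyz":[0.5,0,25],"rot":[0,0,0]},{"xyz":[0.5,0,27],"rot":[0,0,0]},{"xyz":[0.5,0,28],"rot":[0,0,0]},{"xyz":[0.5,0,29],"rot":[0,0,0]},{"xyz":[0.5,0,29.5],"rot":[0,0,0]},{"xyz":[0.5,0,30],"rot":[0,0,0]},{"xyz":[0.5,0,30],"rot":[0,0,0]}]'; python3 -c "
from workcell import ctrl;o=ctrl.get_obs();print(o['moment'],o['ft_force'])"
```

```text
t: 9.57
ee_pos: [444.4, -293.5, 141.7]
orientation: [3.125, 0.32, 0.0]
ft_force: [0.1, 0.2, -1.5]
width: 15.7
grasp_force: 30.0
[-0.01529858  0.09121464  0.01612059] [ 0.08183752  0.19556536 -1.46064691]
```

```bash
python3 -m inch '[{"xyz":[0,0,0.4],"rot":[0,0,0]},{"xyz":[0,0,0.8],"rot":[0,0,0]},{"xyz":[0,0,1.2],"rot":[0,0,0]},{"xyz":[0,0,1.6],"rot":[0,0,0]},{"xyz":[0,0,2],"rot":[0,0,0]},{"xyz":[0,0,2],"rot":[0,0,0]}]'
```

```text
t: 10.07
ee_pos: [444.4, -293.4, 139.6]
orientation: [-3.125, -0.32, 0.0]
ft_force: [-0.9, 0.6, -1.9]
width: 15.8
grasp_force: 30.0
```

```bash
python3 -m inch '[{"xyz":[0,0,1],"rot":[0,0,0]},{"xyz":[0,0,2],"rot":[0,0,0]},{"xyz":[0,0,3],"rot":[0,0,0]},{"xyz":[0,0,4],"rot":[0,0,0]},{"xyz":[0,0,5],"rot":[0,0,0]},{"xyz":[0,0,6],"rot":[0,0,0]},{"xyz":[0,0,7],"rot":[0,0,0]},{"xyz":[0,0,8],"rot":[0,0,0]}]' && python3 -m inch '[{"xyz":[0,0,1],"rot":[0,0,0]},{"xyz":[0,0,2],"rot":[0,0,0]},{"xyz":[0,0,3],"rot":[0,0,0]},{"xyz":[0,0,4],"rot":[0,0,0]},{"xyz":[0,0,5],"rot":[0,0,0]},{"xyz":[0,0,6],"rot":[0,0,0]},{"xyz":[0,0,7],"rot":[0,0,0]},{"xyz":[0,0,8],"rot":[0,0,0]}]' && python3 -m inch '[{"xyz":[0,0,0.3],"rot":[0,0,0]},{"xyz":[0,0,0.6],"rot":[0,0,0]},{"xyz":[0,0,0.9],"rot":[0,0,0]},{"xyz":[0,0,1.2],"rot":[0,0,0]},{"xyz":[0,0,1.5],"rot":[0,0,0]},{"xyz":[0,0,1.5],"rot":[0,0,0]}]'
```

```text
t: 10.73
ee_pos: [444.4, -293.4, 131.5]
orientation: [-3.125, -0.32, 0.0]
ft_force: [-0.3, 0.2, -1.7]
width: 15.7
grasp_force: 30.0
t: 11.4
ee_pos: [444.4, -293.4, 123.6]
orientation: [-3.125, -0.32, 0.0]
ft_force: [-0.3, -0.9, -2.1]
width: 16.0
grasp_force: 30.0
t: 11.9
ee_pos: [444.4, -293.4, 122.1]
orientation: [-3.125, -0.32, 0.0]
ft_force: [0.2, 0.5, -2.3]
width: 15.8
grasp_force: 30.0
```

Tip is about 2 mm above the hub face. I'll go on in small steps, watching the force.

```bash
python3 -m inch '[{"xyz":[0,0,0.3],"rot":[0,0,0]},{"xyz":[0,0,0.6],"rot":[0,0,0]},{"xyz":[0,0,0.9],"rot":[0,0,0]},{"xyz":[0,0,1.2],"rot":[0,0,0]},{"xyz":[0,0,1.5],"rot":[0,0,0]},{"xyz":[0,0,1.5],"rot":[0,0,0]}]'
```

```text
t: 12.4
ee_pos: [444.4, -293.4, 120.6]
orientation: [-3.125, -0.32, 0.0]
ft_force: [0.5, 0.5, -1.5]
width: 15.8
grasp_force: 30.0
```

```bash
python3 -m inch '[{"xyz":[0,0,0.2],"rot":[0,0,0]},{"xyz":[0,0,0.4],"rot":[0,0,0]},{"xyz":[0,0,0.6],"rot":[0,0,0]},{"xyz":[0,0,0.8],"rot":[0,0,0]},{"xyz":[0,0,0.8],"rot":[0,0,0]}]'
```

```text
t: 12.82
ee_pos: [444.4, -293.4, 119.8]
orientation: [-3.125, -0.32, 0.0]
ft_force: [-0.6, 0.5, -1.9]
width: 15.8
grasp_force: 30.0
```

```bash
python3 -m inch '[{"xyz":[0,0,0.2],"rot":[0,0,0]},{"xyz":[0,0,0.4],"rot":[0,0,0]},{"xyz":[0,0,0.6],"rot":[0,0,0]},{"xyz":[0,0,0.8],"rot":[0,0,0]},{"xyz":[0,0,0.8],"rot":[0,0,0]}]'
```

```text
t: 13.23
ee_pos: [444.4, -293.4, 119.0]
orientation: [-3.125, -0.32, 0.0]
ft_force: [-0.7, 0.5, -1.5]
width: 15.7
grasp_force: 30.0
```

```bash
python3 -m inch '[{"xyz":[0,0,0.3],"rot":[0,0,0]},{"xyz":[0,0,0.6],"rot":[0,0,0]},{"xyz":[0,0,0.9],"rot":[0,0,0]},{"xyz":[0,0,1.2],"rot":[0,0,0]},{"xyz":[0,0,1.2],"rot":[0,0,0]}]'
```

```text
t: 13.65
ee_pos: [444.4, -293.4, 117.8]
orientation: [-3.125, -0.32, 0.0]
ft_force: [-0.7, 0.6, -2.1]
width: 16.0
grasp_force: 30.0
```

```bash
python3 -m inch '[{"xyz":[0,0,0.3],"rot":[0,0,0]},{"xyz":[0,0,0.6],"rot":[0,0,0]},{"xyz":[0,0,0.9],"rot":[0,0,0]},{"xyz":[0,0,1.2],"rot":[0,0,0]},{"xyz":[0,0,1.5],"rot":[0,0,0]},{"xyz":[0,0,1.5],"rot":[0,0,0]}]'
```

```text
t: 14.15
ee_pos: [444.4, -293.4, 116.3]
orientation: [-3.125, -0.32, 0.0]
ft_force: [0.2, -1.5, -1.7]
width: 15.8
grasp_force: 30.0
```

No contact force and the tip is now about 4 mm into the hub. Sliding on gently.

```bash
python3 -m inch '[{"xyz":[0,0,0.7],"rot":[0,0,0]},{"xyz":[0,0,1.4],"rot":[0,0,0]},{"xyz":[0,0,2.1],"rot":[0,0,0]},{"xyz":[0,0,2.8],"rot":[0,0,0]},{"xyz":[0,0,3.5],"rot":[0,0,0]},{"xyz":[0,0,4.2],"rot":[0,0,0]},{"xyz":[0,0,5],"rot":[0,0,0]}]'
```

```text
t: 14.73
ee_pos: [444.4, -293.4, 111.3]
orientation: [3.125, 0.32, 0.0]
ft_force: [0.5, -0.5, -1.5]
width: 15.8
grasp_force: 30.0
```

```bash
python3 -m inch '[{"xyz":[0,0,0.8],"rot":[0,0,0]},{"xyz":[0,0,1.6],"rot":[0,0,0]},{"xyz":[0,0,2.4],"rot":[0,0,0]},{"xyz":[0,0,3.2],"rot":[0,0,0]},{"xyz":[0,0,4],"rot":[0,0,0]},{"xyz":[0,0,5],"rot":[0,0,0]},{"xyz":[0,0,6],"rot":[0,0,0]},{"xyz":[0,0,7],"rot":[0,0,0]},{"xyz":[0,0,8],"rot":[0,0,0]}]'
```

```text
t: 15.48
ee_pos: [444.4, -293.4, 103.3]
orientation: [-3.125, -0.32, 0.0]
ft_force: [0.9, 0.5, -1.1]
width: 15.7
grasp_force: 30.0
```

```bash
python3 -m inch '[{"xyz":[0,0,0.8],"rot":[0,0,0]},{"xyz":[0,0,1.6],"rot":[0,0,0]},{"xyz":[0,0,2.4],"rot":[0,0,0]},{"xyz":[0,0,3.2],"rot":[0,0,0]},{"xyz":[0,0,4],"rot":[0,0,0]},{"xyz":[0,0,5],"rot":[0,0,0]},{"xyz":[0,0,6],"rot":[0,0,0]},{"xyz":[0,0,7],"rot":[0,0,0]},{"xyz":[0,0,7.5],"rot":[0,0,0]},{"xyz":[0,0,7.5],"rot":[0,0,0]}]'
```

```text
t: 16.32
ee_pos: [444.3, -293.4, 95.7]
orientation: [-3.125, -0.319, 0.0]
ft_force: [0.0, -0.4, -1.8]
width: 15.6
grasp_force: 30.0
```

```bash
python3 -m inch '[{"xyz":[0,0,0.4],"rot":[0,0,0]},{"xyz":[0,0,0.8],"rot":[0,0,0]},{"xyz":[0,0,1.2],"rot":[0,0,0]},{"xyz":[0,0,1.6],"rot":[0,0,0]},{"xyz":[0,0,2],"rot":[0,0,0]},{"xyz":[0,0,2],"rot":[0,0,0]}]'
```

```text
t: 16.82
ee_pos: [444.4, -293.4, 93.8]
orientation: [-3.125, -0.319, 0.0]
ft_force: [-0.3, 0.1, -2.4]
width: 15.5
grasp_force: 30.0
```

```bash
python3 -m inch '[{"xyz":[0,0,0.2],"rot":[0,0,0]},{"xyz":[0,0,0.4],"rot":[0,0,0]},{"xyz":[0,0,0.6],"rot":[0,0,0]},{"xyz":[0,0,0.8],"rot":[0,0,0]},{"xyz":[0,0,0.8],"rot":[0,0,0]}]'
```

```text
t: 17.23
ee_pos: [444.4, -293.4, 93.1]
orientation: [3.125, 0.32, -0.0]
ft_force: [-0.7, -0.5, -1.6]
width: 15.6
grasp_force: 30.0
```

```bash
python3 -m inch '[{"xyz":[0,0,0.15],"rot":[0,0,0]},{"xyz":[0,0,0.3],"rot":[0,0,0]},{"xyz":[0,0,0.4],"rot":[0,0,0]},{"xyz":[0,0,0.4],"rot":[0,0,0]}]'
```

```text
t: 17.57
ee_pos: [444.4, -293.4, 92.7]
orientation: [3.125, 0.32, 0.0]
ft_force: [-0.5, -0.3, -2.2]
width: 15.9
grasp_force: 30.0
```

```bash
python3 -m inch '[{"xyz":[0,0,0.15],"rot":[0,0,0]},{"xyz":[0,0,0.3],"rot":[0,0,0]},{"xyz":[0,0,0.4],"rot":[0,0,0]},{"xyz":[0,0,0.4],"rot":[0,0,0]}]' && python3 -m inch '[{"xyz":[0,0,0],"rot":[0,0,0]},{"xyz":[0,0,0],"rot":[0,0,0]},{"xyz":[0,0,0],"rot":[0,0,0]},{"xyz":[0,0,0],"rot":[0,0,0]},{"xyz":[0,0,0],"rot":[0,0,0]},{"xyz":[0,0,0],"rot":[0,0,0]},{"xyz":[0,0,0],"rot":[0,0,0]},{"xyz":[0,0,0],"rot":[0,0,0]},{"xyz":[0,0,0],"rot":[0,0,0]},{"xyz":[0,0,0],"rot":[0,0,0]},{"xyz":[0,0,0],"rot":[0,0,0]},{"xyz":[0,0,0],"rot":[0,0,0]}]' 100
```

```text
t: 17.9
ee_pos: [444.4, -293.4, 92.3]
orientation: [-3.125, -0.32, 0.0]
ft_force: [-0.2, -0.2, -2.0]
width: 16.3
grasp_force: 30.0
t: 18.9
ee_pos: [444.4, -293.4, 92.3]
orientation: [-3.125, -0.32, 0.0]
ft_force: [-0.1, 0.0, 0.5]
width: 53.2
grasp_force: 0.0
```

Released; retreat straight up and look.

```bash
python3 -m inch '[{"xyz":[0,0,-4],"rot":[0,0,0]},{"xyz":[0,0,-12],"rot":[0,0,0]},{"xyz":[0,0,-24],"rot":[0,0,0]},{"xyz":[0,0,-40],"rot":[0,0,0]},{"xyz":[0,0,-60],"rot":[0,0,0]},{"xyz":[0,0,-80],"rot":[0,0,0]},{"xyz":[0,0,-100],"rot":[0,0,0]},{"xyz":[0,0,-110],"rot":[0,0,0]},{"xyz":[0,0,-110],"rot":[0,0,0]},{"xyz":[0,0,-110],"rot":[0,0,0]}]'; python3 - <<'E'
from h import *
m=ctrl.camera_model("wrist");im=ctrl.get_image("wrist")[:,:,::-1];s=ctrl.get_image("side")[:,:,::-1];S=ctrl.camera_model("side")
print("top of grip if seated: wrist",proj(m,[444.4,-293.6,132]),"side",proj(S,[444.4,-293.6,132]))
cv2.imwrite("pics/c5.png",np.hstack([cv2.resize(im[130:330,220:420],(400,400)),cv2.resize(s[216:336,340:460],(400,400))]))
E
```

```text
t: 19.73
ee_pos: [444.6, -293.6, 202.9]
orientation: [3.124, 0.319, 0.002]
ft_force: [-0.9, -0.7, -0.2]
width: 53.3
grasp_force: 0.0
top of grip if seated: wrist (np.float64(313.9539208660796), np.float64(255.18068066718362)) side (np.float64(402.27335464526595), np.float64(259.76534311626693))
```

View pics/c5.png

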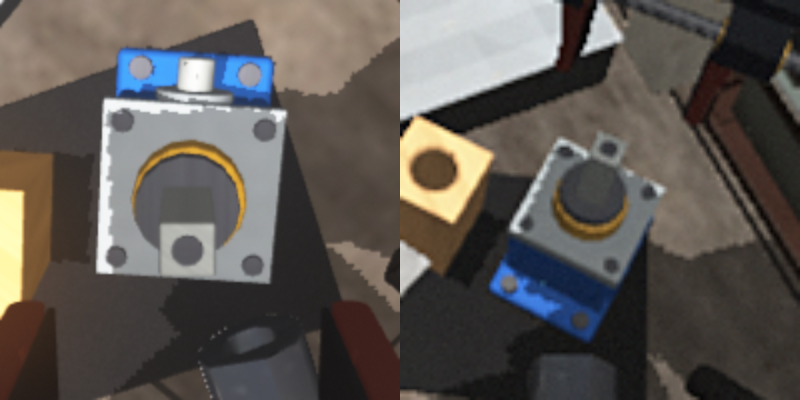

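The shaft is upright with its collar on the bush. The grip top is at about (313,254) in the wrist view, against (314,255) predicted when seated.

```bash
python3 -c "
from workcell import ctrl;print(ctrl.close_job())"
```

```text
the job is handed in; nothing more can be done
None
```

The shaft is out of its stand and fitted upright in the gearbox: its collar looks seated on the bush in the last wrist picture, it has been released, and the wrist force stayed under about 3 N at every reading; the job is handed in at about 20 s, with no verdict returned.

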